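# Stand the glass lid in the lid rack

### The arm

A 7-joint arm with a two-finger parallel gripper is mounted at the origin on the work surface. World frame = base frame: x ahead of the robot, y to its left, z up, the work surface at z = 0. Lengths are in m, angles in rad, forces in N, time in s.
With the tool pointing down it reaches from about 0.425 to 0.8 m from the base axis. Payload 8.3 kg.
Tool frame: the origin (TCP) lies between the finger pads; the fingertips stand 14 mm ahead of it and the grasp point (between the pads) lies 5 mm behind it (manip.tip_reach is the distance from the TCP to the fingertips, in m); z points along the fingers, y is the line along which they close (so a half turn about z gives the same grasp; the last joint's range is limited). The gripper opens to 85 mm and grips with 20 to 120 N. Pads are 22 mm wide; open, the fingers measure 114 mm over their backs; the gripper's body (76 mm by 85 mm) begins 54 mm behind the grasp point. The pads swing forward as they close: fully open they stand 13 mm farther back than shut.
Start: joints at [-1.4, 0.383, 0.016, 1.37, -0.006, 1.388, -0.046], TCP at [0.145, 0.608, 0.207] pointing down, gripper open.
Joint ranges: [-2.95, 2.95], [-0.25, 2.06], [-1.52, 1.56], [0.18, 2.33], [-1.44, 4.58], [0.02, 2.06], [-3.01, 3.01]. Speed limits (rad/s): [2.39, 2.39, 3.01, 3.01, 3.14, 3.14, 3.14].

### API

Orientations are given as a rotation vector (axis times angle).
In Python, from bench import manip gives the robot as it stands.
- The arm moves only by the shell command python3 -m jog 'ROWS'. ROWS is text: rows parted by semicolons, each of 7 numbers parted by spaces: the turn, a rotation vector about the world's x, y, z in units of 8 degrees (1.0 is 8 degrees), then the shift along the world's x, y, z in units of 40 mm (1.0 is 40 mm), then the opening, from -1 (shut) to 1 (fully open). A call has 1 to 20 rows; each row is the pose to reach, as a shift and turn from the pose commanded when the call began; what a row does not reach only later rows make up. A row lasts 1/10 s, in which the tool goes at most 50 mm and 8.59 degrees, less where a joint would pass 70% of its speed; a pose out of reach is approached as far as the arm can. A call with a gripper value outside its range is refused whole. The fingers move at their own pace and stop on an object; the grip force is fixed at half the most. Time passes only in rows, so rows that repeat a pose let the fingers close. It gives the time, the measured TCP pose, the force, the opening and the grip force at its end, in the units of the state.
- manip.state(): the state, without advancing time (a new reading comes with each control period).
- manip.capture(name): name is "scene" or "top"; returns a dict with "pixels" (480x640x3 uint8, red, green, blue), "fovy" (degrees; the focal length in pixels is half the picture's height over the tangent of half this angle, whatever the lens; pixels are square), "cx", "cy" (the principal point, pixels), "D" ([k1, k2, p1, p2, k3] as OpenCV has them; the pictures are not rectified), "R" (3x3) and "t" (3): a world point X has camera coordinates R X + t. Camera axes: x right, y down, z forward; pixel columns grow to the right and rows downward; lengths in m; the calibration is good to about 2 mm. A picture is of the moment at which its call begins. There is no depth.
- manip.close_job(): hands the job in; it is judged then, once.
Trained networks look in a picture, given as the dict that the camera call returned (one of the last four; its "shot" number tells which), for a name from the list of things; names that differ only in an ending like _2 or _b are one class to them, and where a whole thing is asked for, a point or a joint stands for the part that bears it (a point fixed in the world has none). Each returns a list of dicts, best first, with "conf" (0 to 1); they miss things now and then, are a little off and sometimes report something else, mostly with a low value. They report only what shows in the picture. A call takes as long as a camera call. They do not tell look-alikes from the thing itself.
- manip.spot_in(picture, label): "at" ([x, y, z] in m, in the coordinates of the camera as it stood for that picture, good to about 4 mm: the middle of the surface that is visible of it).
- manip.cut_out(picture, label): "region" (480x640 bool, what is visible of it).
- manip.spot_point(picture, label): "at" ([x, y, z] in m, in the coordinates of the camera as it stood for that picture, good to about 4 mm: a listed point, or the origin of a listed thing).
The state is a dict: "time": time; "qpos": joint angles; "dq": joint speeds; "effort": joint torques, N m; "eef_pos": TCP position; "tcp_rot": TCP orientation; "ft_force": force on the tool from outside, world axes, zero at the start; "moment": the same for the moment, N m; "gripper_width": opening from 0.0 (shut) to 1.0 (fully open); "grip_force": force on a finger pad.
Only numpy, scipy, OpenCV 4.12 (cv2) and the standard library are available. Lean on these libraries where they do the work, as an engineer would, in place of code of your own. Each camera call takes 0.05 s, during which the arm holds its last target. There are 200 camera calls.

### The job

The washed-up glass lid stands on edge in the wooden drainer, together with an aluminium lid and a blue enamel plate. Lift the glass lid out and stand it upright in either gap between the green tines of the white lid rack, lowering it until it rests on the rack's bottom wires before you let go of it. Leave the aluminium lid and the blue plate standing where they are.

Things in the scene. Friction and masses are not known exactly. Their poses are not given: they have to be found in the camera images.
- glass_lid_mid (a point): Centre of the clear glass lid (steel rim, black knob), 150 mm across, 8 mm thick, about 0.3 kg, on edge in the wooden drainer, leaning up to 6 degrees. x: the disc's axis, out on the knob's side; z: up in its plane. Top edge 75 mm above centre: pinch it from above; outer 50 mm flat. Knob 30 mm wide, stands out 27 mm. Drainer fixed: three slots 80 mm apart, dowel tops 80 mm above the counter.
- alu_lid_mid (a point): Centre of a bystander, the plain aluminium lid with a black knob, 130 mm across, 8 mm thick, on edge in the drainer. x: its axis, out on the knob's side. It stays.
- plate_mid (a point): Centre of a bystander, the blue enamel plate with a white middle, 140 mm across, 8 mm thick at the edge, on edge in the drainer. x: its axis, out on the white side. It stays.
- rack_mid (a point): Middle of the fixed white lid rack with green tines and wires, at the glass lid's centre height when seated (88 mm above the counter). z up; x across the gaps. Tine rows at x = -32, 0, 32 mm leave two gaps 26 mm wide, centred at x = -16 and 16; the lid's axis goes along x, either way round. Tines 6 mm thick at y = -50, 50, tops 100 mm above the counter; bottom wires at y = -40, 40 centre the lid at y = 0.
There are look-alikes about, which are no part of the job. What is shaped like the part that bears glass_lid_mid but red is not meant.

How it is judged:
By the outcome, as a careful person would: the job done as asked, in the order asked, and still so for the second after the job is handed in, with the robot touching nothing.
It also fails if it takes over 40 s, if anything falls off the work surface, if the arm or the gripper's body presses on something with over 40 N, if the wrist force passes 120 N, or if a joint passes its speed limit or range.

## Working session

There is one attempt and no reset: what is moved stays moved. The work goes in short steps, Python scripts to look and compute and a shell command to move; the robot and the scene stay as the last step left them, time stands still between calls to the robot, and variables do not carry over. Pictures are saved under pics/ and viewed, at most 10 in all, crops included, and the job is handed in when it is done.

```bash
mkdir -p pics
cat > h.py <<'E'
import numpy as np, cv2
from bench import manip
def w(p,c): return np.array(p['R']).T@(np.array(c)-np.array(p['t']))
def px(p,X):
    f=240/np.tan(np.radians(p['fovy'])/2)
    K=np.array([[f,0,p['cx']],[0,f,p['cy']],[0,0,1.]])
    return cv2.projectPoints(np.atleast_2d(np.array(X,float)),cv2.Rodrigues(np.array(p['R']))[0],np.array(p['t'],float),K,np.array(p['D'],float))[0][:,0]
def ray(p,uv):
    f=240/np.tan(np.radians(p['fovy'])/2)
    K=np.array([[f,0,p['cx']],[0,f,p['cy']],[0,0,1.]])
    n=cv2.undistortPoints(np.array(uv,float).reshape(-1,1,2),K,np.array(p['D'],float))[:,0]
    d=np.c_[n,np.ones(len(n))]@np.array(p['R']); return -np.array(p['R']).T@np.array(p['t']),d
def onz(p,uv,z):
    c,d=ray(p,uv); return c+d*((z-c[2])/d[:,2])[:,None]
def save(p,n): cv2.imwrite('pics/'+n+'.png',np.ascontiguousarray(p['pixels'][:,:,::-1]))
E
python3 - <<'E'
from h import *
np.set_printoptions(precision=4,suppress=True)
for c in('scene','top'):
    p=manip.capture(c); save(p,c+'1'); print(c,w(p,[0,0,0]))
    for l in('glass_lid_mid','alu_lid_mid','plate_mid','rack_mid'):
        for r in manip.spot_point(p,l): X=w(p,r['at']); print(l,round(r['conf'],2),X,px(p,X)[0])
s=manip.state(); print(s['eef_pos'],s['tcp_rot'],s['time'])
E
```

```text
scene [ 0.8977 -0.0729  0.8021]
glass_lid_mid 0.9 [0.2463 0.2216 0.0749] [353.127  153.3576]
glass_lid_mid 0.84 [ 0.3331 -0.0771  0.0756] [215.8728 223.3178]
glass_lid_mid 0.8 [ 0.7133 -0.1737  0.0733] [204.7339 452.5217]
glass_lid_mid 0.76 [0.551  0.3749 0.0754] [495.8964 253.5427]
alu_lid_mid 0.84 [0.451  0.184  0.0774] [374.1088 236.4235]
plate_mid 0.64 [0.5273 0.1607 0.0838] [378.6733 273.2231]
rack_mid 0.68 [ 0.5194 -0.1961  0.0864] [164.1945 330.3531]
top [0.3802 0.0574 0.9532]
glass_lid_mid 0.97 [0.2493 0.2197 0.0756] [245.7305 347.8045]
glass_lid_mid 0.94 [ 0.3304 -0.0787  0.0742] [403.4177 300.8699]
glass_lid_mid 0.74 [0.5534 0.3703 0.0783] [167.5407 190.2504]
glass_lid_mid 0.61 [0.6071 0.145  0.0878] [281.6227 158.1839]
glass_lid_mid 0.55 [ 0.7144 -0.1744  0.0768] [443.8044 102.1047]
alu_lid_mid 0.96 [0.4542 0.1741 0.0769] [268.1558 238.5204]
plate_mid 0.65 [0.5267 0.1675 0.0839] [270.6792 200.2856]
rack_mid 0.82 [ 0.5141 -0.1988  0.0883] [464.076  201.4315]
[0.1448 0.6079 0.2066] [-0.3663 -3.1201  0.0003] 0.5
```

View pics/scene1.png

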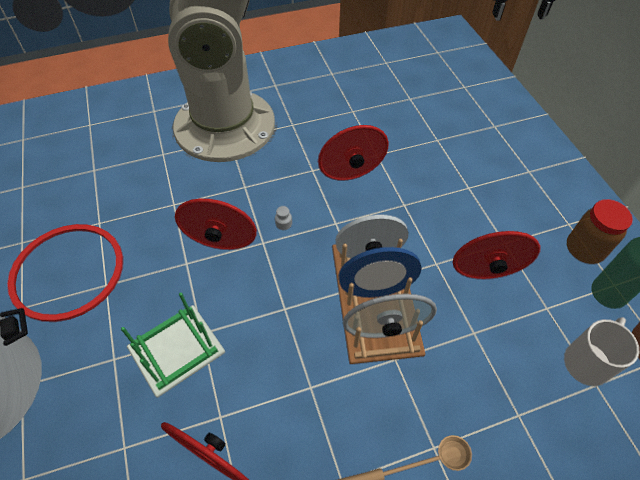

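View pics/top1.png

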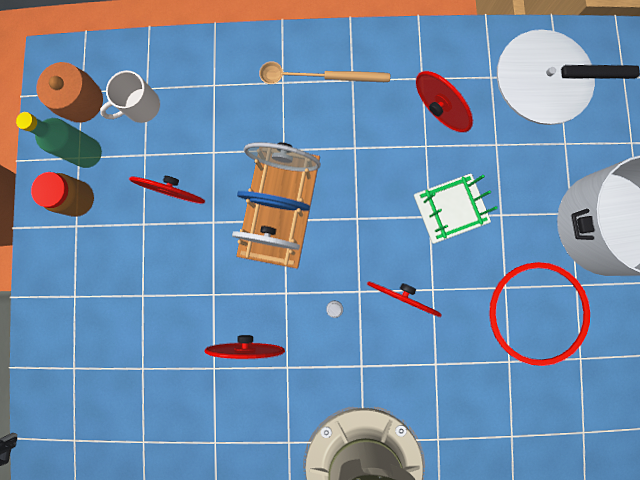

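The five candidates (scene pixels): red lids at (353,153), (216,223), (205,452) and (496,253), and the clear lid with a steel rim in the drainer at (390,318), which is top (282,158). Only the last is clear, has a steel rim and stands in the wooden drainer, so it's the target. I'll confirm it in a crop and measure the rim and the rack.

Run:
```python
from h import *
a=cv2.imread('pics/top1.png')[130:280,225:325]; b=cv2.imread('pics/top1.png')[160:260,400:500]; c=cv2.imread('pics/scene1.png')[205:365,325:445]
d=cv2.imread('pics/scene1.png')[280:400,110:235]
r=lambda i:cv2.resize(i,(390,295),interpolation=3) 
k=lambda i,s:cv2.resize(i,None,fx=s,fy=s,interpolation=2)
o=np.zeros((600,800,3),np.uint8)
a=k(a,3);b=k(b,3);c=k(c,3);d=k(d,2.4)
for i,(y,x) in((cv2.resize(a,None,fx=.66,fy=.66),(0,0)),): pass
o[0:450,0:300]=a; 
o[0:300,300:600]=b; c=cv2.resize(c,(225,300)); o[300:600,300:525]=c; dd=cv2.resize(d,(270,259)); o[310:569,528:798]=dd
cv2.imwrite('pics/crop1.png',o)
```

```text
(no output)
```

View pics/crop1.png

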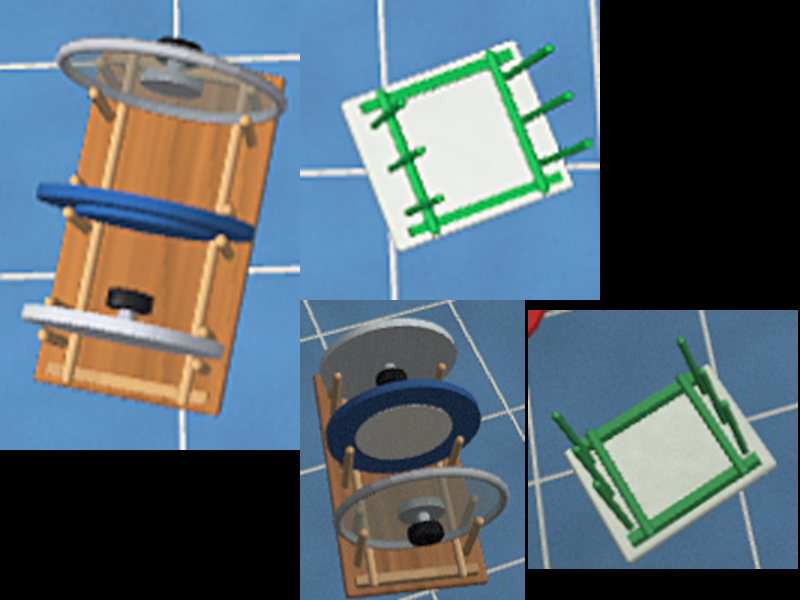

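The crop confirms it: a clear disc with a steel rim and a black knob on the far (+x) side, in the drainer's far slot at scene (390,318). Rack tine tips in the top view are at about (484,176), (490,192), (497,208) and (435,193), (442,210), (448,227).

```bash
cat > fit.py <<'E'
from h import *
from scipy.optimize import minimize
np.set_printoptions(precision=4,suppress=True)
T=np.linspace(0,2*np.pi,72)
def axes(yaw,lean):  # x axis, lean>0: axis tips up
    x=np.array([np.cos(yaw)*np.cos(lean),np.sin(yaw)*np.cos(lean),np.sin(lean)])
    y=np.array([-np.sin(yaw),np.cos(yaw),0]); return x,y,np.cross(x,y)
def mask(p,q,R=.075):
    x,y,z=axes(q[3],q[4]); c=q[:3]; m=np.zeros((1920,2560),np.uint8)
    def hull(r,a,b):
        P=np.vstack([c+s*x+r*(np.cos(T)[:,None]*y+np.sin(T)[:,None]*z) for s in(a,b)])
        h=cv2.convexHull((px(p,P)*4+1.5).astype(np.float32)); cv2.fillConvexPoly(m,np.round(h).astype(np.int32),255)
    hull(R,-.004,.004); hull(.015,.015,.031); 
    return cv2.resize(m,(640,480),interpolation=cv2.INTER_AREA)/255.
def fit(obs,q0):
    f=lambda q:sum(np.abs(mask(p,q)-g).sum() for p,g in obs)
    best=None
    for l in(-.08,0,.08):
        q=np.array(q0,float); q[4]=l
        S=np.vstack([q]+[q+d for d in np.diag([.006,.006,.006,.08,.05])])
        r=minimize(f,q,method='Nelder-Mead',options=dict(initial_simplex=S,maxiter=250,xatol=1e-4,fatol=.5))
        if best is None or r.fun<best.fun: best=r
        print(l,r.fun,r.x)
    return best.x
E
cat > a.py <<'E'
from fit import *
obs=[]
for c in('top','scene'):
    p=manip.capture(c)
    for r in manip.cut_out(p,'glass_lid_mid'):
        g=np.array(r['region']); v,u=np.nonzero(g); print(c,round(r['conf'],2),u.mean(),v.mean(),g.sum())
        t=(282,158) if c=='top' else (390,318)
        if np.hypot(u.mean()-t[0],v.mean()-t[1])<15: obs.append((p,g.astype(float))); break
    if c=='top':
        L=onz(p,[(435,193.3),(441.7,210),(447.7,226.7)],.1); Rr=onz(p,[(483.7,175.7),(490.3,192.3),(496.7,207.7)],.1)
        A=np.vstack([L,Rr])[:,:2]; print(A, 'mid',A.mean(0))
        M=np.array([[.032,.05],[0,.05],[-.032,.05],[.032,-.05],[0,-.05],[-.032,-.05]])
        Z=(A-A.mean(0)); a=np.angle(np.sum((Z[:,0]+1j*Z[:,1])*np.conj(M[:,0]+1j*M[:,1]))); 
        Rm=np.array([[np.cos(a),-np.sin(a)],[np.sin(a),np.cos(a)]]); print('rack yaw',np.degrees(a),'res',Z-M@Rm.T)
        np.save('rack.npy',[*A.mean(0),a])
    im=p['pixels'].copy()
    C=np.load('rack.npy'); Rm=np.array([[np.cos(C[2]),-np.sin(C[2])],[np.sin(C[2]),np.cos(C[2])]])
    for u,v in px(p,np.c_[M@Rm.T+C[:2],np.full(6,.1)]): cv2.circle(im,(round(u),round(v)),1,(255,0,255),-1)
    globals()[c]=im
q=fit(obs,[.607,.147,.086,np.radians(-15),0]); print(q[:3],np.degrees(q[3:]))
np.save('lid.npy',q)
o=[]
for (p,g),im in zip(obs,(top,scene)):
    m=(mask(p,q)>.5).astype(np.uint8)
    cv2.drawContours(im,cv2.findContours(m,0,1)[0],-1,(255,255,0),1)
    cs=((130,230),(160,400)) if im is top else ((270,320),(290,110))
    for (y,x) in cs: o.append(cv2.resize(im[y:y+100,x:x+130],(390,300),interpolation=cv2.INTER_NEAREST))
cv2.imwrite('pics/fit1.png',np.vstack([np.hstack(o[:2]),np.hstack(o[2:])])[:,:,::-1])
E
python3 a.py
```

```text
top 0.93 444.27837459131246 101.20831387202242 2141
top 0.77 281.638017565872 155.8249686323714 1594
[[ 0.529  -0.1416]
 [ 0.4972 -0.1526]
 [ 0.4658 -0.1622]
 [ 0.5603 -0.2353]
 [ 0.5284 -0.2458]
 [ 0.499  -0.2561]] mid [ 0.5133 -0.1989]
rack yaw 18.71172189720651 res [[ 0.0014 -0.0003]
 [-0.     -0.001 ]
 [-0.0012 -0.0003]
 [ 0.0006  0.0007]
 [-0.0009  0.0005]
 [ 0.      0.0005]]
scene 0.89 205.28259231348906 450.6006028636021 1327
scene 0.84 496.12334801762114 254.9468219005664 3178
scene 0.84 352.3180224403927 152.22861150070125 2852
scene 0.67 389.72901591895805 316.84008683068015 2764
-0.08 486.5803921568627 [ 0.6093  0.1452  0.0821 -0.214  -0.0658]
0 483.8352941176471 [ 0.6092  0.1454  0.0814 -0.2191 -0.0718]
0.08 486.3254901960784 [ 0.6091  0.1453  0.0822 -0.2168 -0.0714]
[0.6092 0.1454 0.0814] [-12.5551  -4.1111]
```

View pics/fit1.png

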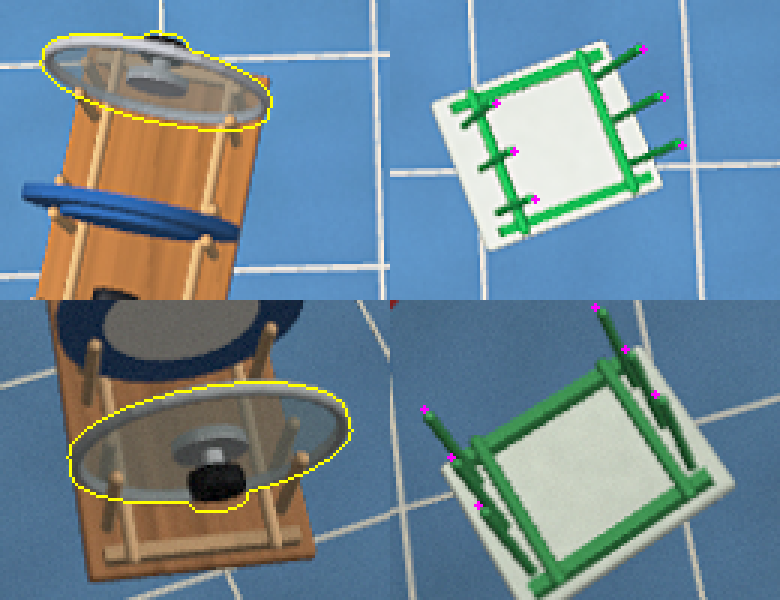

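The fit overlays match both pictures: the lid outline and all six tine tips agree. Rack at (0.513, -0.199), yaw 18.7°. Lid yaw is -12.6°, and its top leans 4° towards the knob side. Next I work out the approach.

```bash
cat > go.py <<'E'
from fit import axes
from h import *
from scipy.spatial.transform import Rotation as Ro
np.set_printoptions(precision=2,suppress=True)
def tool(yaw,lean):  # tool y along lid axis, z down in lid plane
    x,y,z=axes(yaw,lean); return Ro.from_matrix(np.c_[np.cross(x,-z),x,-z])
def rel(pos,R,s=None):
    s=s or manip.state(); d=R*Ro.from_rotvec(s['tcp_rot']).inv()
    print('turn',np.degrees(d.as_rotvec())/8,'shift',(np.array(pos)-s['eef_pos'])/.04)
E
python3 - <<'E'
from go import *
q=np.load('lid.npy'); q[2]=.084
x,y,z=axes(q[3],q[4]); R=tool(q[3],q[4])
print(q[:3]+.052*z)
for h in(.12,0): rel(q[:3]+(.052+h)*z,R)
E
```

```text
[0.61 0.14 0.14]
turn [ -0.3    0.48 -11.14] shift [ 11.91 -11.63   1.22]
turn [ -0.3    0.48 -11.14] shift [ 11.7  -11.58  -1.77]
```

```bash
python3 -m jog '0 0 0 0 0 1.2 1; 0 0 0 0 0 1.2 0.4; 0 0 -1 1 -1 1.5 0.4; -0.1 0.1 -2 2 -2 1.6 0.4; -0.1 0.1 -3 3 -3 1.6 0.4; -0.1 0.1 -4 4 -4 1.6 0.4; -0.1 0.2 -5 5 -5 1.6 0.4; -0.2 0.2 -6 6 -6 1.6 0.4; -0.2 0.3 -7 7 -7 1.6 0.4; -0.2 0.3 -8 8 -8 1.6 0.4; -0.3 0.4 -9 9 -9 1.6 0.4; -0.3 0.4 -10 10 -10 1.6 0.4; -0.3 0.5 -11 11 -11 1.6 0.4; -0.3 0.48 -11.14 11.9 -11.63 1.22 0.4; -0.3 0.48 -11.14 11.91 -11.63 1.22 0.4; -0.3 0.48 -11.14 11.91 -11.63 1.22 0.4; -0.3 0.48 -11.14 11.91 -11.63 1.22 0.4; -0.3 0.48 -11.14 11.91 -11.63 1.22 0.4'
python3 - <<'E'
from go import *
q=np.load('lid.npy'); q[2]=.084
x,y,z=axes(q[3],q[4]); R=tool(q[3],q[4])
for h in(.12,0): rel(q[:3]+(.052+h)*z,R)
p=manip.capture('scene'); save(p,'s2'); t=manip.capture('top')
o=np.hstack([k[:,:,::-1] for k in (cv2.resize(p['pixels'][180:380,280:480],(400,400)),cv2.resize(t['pixels'][80:280,200:400],(400,400)))])
cv2.imwrite('pics/s2.png',o); print(manip.state()['time'],manip.state()['gripper_width'],manip.state()['qpos'])
E
```

```text
time: 2.5
eef_pos: [0.6212, 0.143, 0.2554]
tcp_rot: [-2.407, -1.929, 0.069]
ft_force: [-0.2, 0.1, -0.1]
gripper_width: 0.697
grip_force: 0.0
turn [-0.  0.  0.] shift [ 0.   -0.01  0.  ]
turn [-0.  0.  0.] shift [-0.21  0.04 -2.99]
2.6 0.7060798226569092 [-0.61  0.49  0.56  1.18 -0.28  1.6  -0.31]
```

View pics/s2.png

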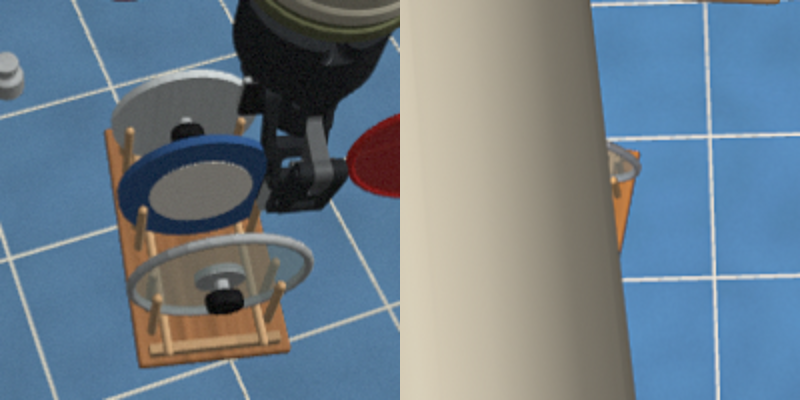

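The gripper hangs over the glass lid at scene (430,270) and everything is undisturbed. Descending now, then a gentle close.

```bash
python3 -m jog '0 0 0 -0.04 0 -0.5 0.4; 0 0 0 -0.07 0.01 -1 0.4; 0 0 0 -0.1 0.02 -1.5 0.4; 0 0 0 -0.14 0.03 -2 0.4; 0 0 0 -0.17 0.03 -2.4 0.4; 0 0 0 -0.2 0.04 -2.75 0.4; 0 0 0 -0.21 0.04 -2.99 0.4; 0 0 0 -0.21 0.04 -2.99 0.4; 0 0 0 -0.21 0.04 -2.99 0.4'
python3 - <<'E'
from go import *
p=manip.capture('scene')
cv2.imwrite('pics/s3.png',cv2.resize(p['pixels'][200:370,320:520],(800,600)[:2])[:,:,::-1])
E
```

```text
time: 3.5
eef_pos: [0.613, 0.1447, 0.1365]
tcp_rot: [-2.407, -1.93, 0.068]
ft_force: [0.1, 0.4, -0.9]
gripper_width: 0.703
grip_force: 0.0
```

View pics/s3.png

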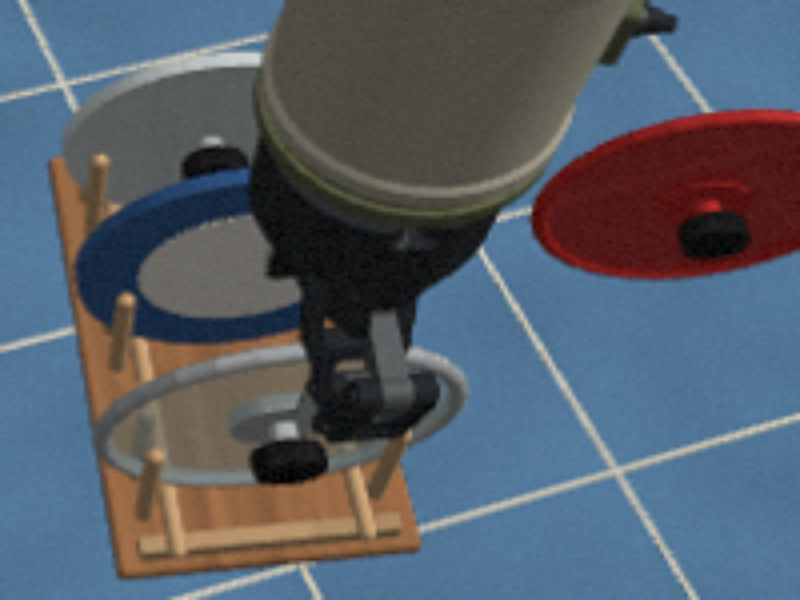

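Run:
```python
from go import *
p=manip.capture('scene'); s=manip.state(); q=np.load('lid.npy'); x,y,z=axes(q[3],q[4])
R=Ro.from_rotvec(s['tcp_rot']).as_matrix(); e=np.array(s['eef_pos'])
P=px(p,[q[:3],q[:3]+.075*z,q[:3]+.075*y,q[:3]-.075*y,e,e+R[:,1]*.04,e-R[:,1]*.04,e-R[:,2]*.06, q[:3]+.03*x])
print((P-[320,200])*[4,600/170]); print(R)
```

```text
[[276.74 419.  ]
 [304.53 352.35]
 [460.54 403.3 ]
 [ 89.97 434.76]
 [296.93 371.11]
 [316.34 460.56]
 [278.45 286.2 ]
 [321.61 311.18]
 [289.88 482.41]]
[[ 0.22  0.97 -0.07]
 [ 0.98 -0.22  0.02]
 [ 0.   -0.07 -1.  ]]
```

The visible finger at crop (375,410) sits to the right of where I project the TCP (297,371), so I'll look closer with the projected tool drawn in.

Run:
```python
from go import *
p=manip.capture('scene'); s=manip.state()
R=Ro.from_rotvec(s['tcp_rot']).as_matrix(); e=np.array(s['eef_pos'])
im=cv2.resize(p['pixels'][235:335,335:465],(780,600),interpolation=cv2.INTER_CUBIC); im=np.clip(im.astype(int)*1.8,0,255).astype(np.uint8)
def L(a,b,c):
    P=np.round((px(p,[e+R@np.array(a),e+R@np.array(b)])-[335,235])*6+3).astype(int); cv2.line(im,tuple(map(int,P[0])),tuple(map(int,P[1])),c,1)
for sy in(-1,1):
    for sx in(-1,1): L([sx*.011,sy*.03,.01],[sx*.011,sy*.03,-.03],(255,255,0) if sy>0 else (255,0,255))
    L([-.011,sy*.03,.01],[.011,sy*.03,.01],(255,255,0) if sy>0 else (255,0,255))
L([0,0,0],[0,0,-.1],(0,255,0))
cv2.imwrite('pics/s4.png',im[:,:,::-1])
```

```text
(no output)
```

View pics/s4.png

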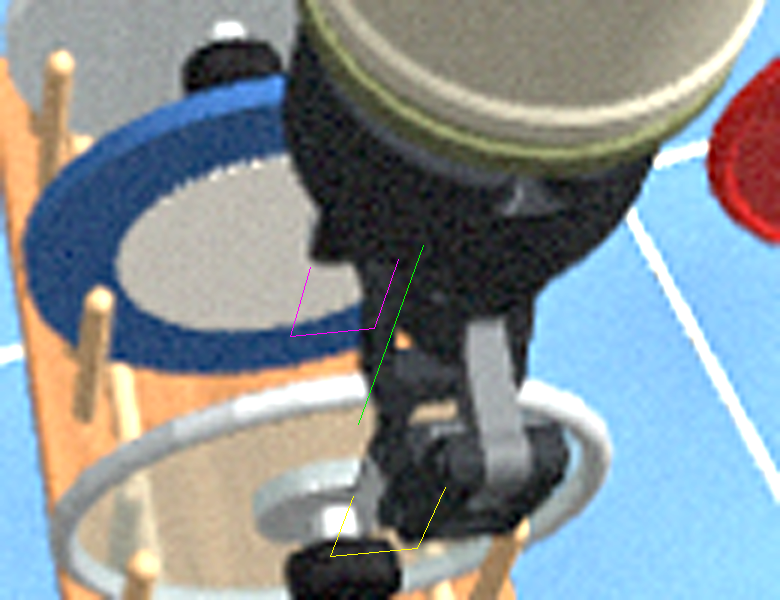

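The overlay shows the real fingers astride the rim, shifted some 20 mm along the lid's plane (about world +y) from the projected tool. An in-plane offset doesn't matter for gripping a disc. I'll close gently while watching the force, then place by measuring the lid itself.

```bash
python3 -m jog '0 0 0 0 0 0 0.1; 0 0 0 0 0 0 -0.3; 0 0 0 0 0 0 -0.6'; python3 -m jog '0 0 0 0 0 0 -1; 0 0 0 0 0 0 -1; 0 0 0 0 0 0 -1; 0 0 0 0 0 0 -1'
python3 - <<'E'
from go import *
for c,B in(('scene',(225,128)),('top',(364,465))):
    p=manip.capture(c); print(c,px(p,[0,0,0.02])[0],B)
s=manip.state(); print(s['ft_force'],s['moment'],s['gripper_width']*85,s['grip_force'],s['qpos'])
E
```

```text
time: 3.95
eef_pos: [0.6128, 0.1444, 0.136]
tcp_rot: [-2.407, -1.93, 0.068]
ft_force: [-1.0, 0.8, -0.5]
gripper_width: 0.216
grip_force: 0.0
time: 4.35
eef_pos: [0.6129, 0.1444, 0.136]
tcp_rot: [-2.407, -1.93, 0.068]
ft_force: [-0.1, -0.2, 1.3]
gripper_width: 0.052
grip_force: 58.9
scene [223.31 118.23] (225, 128)
top [364.28 468.74] (364, 465)
[0.78 0.28 0.97] [-0.07 -0.08 -0.02] 4.041805097921431 58.91493737697601 [-0.63  0.53  0.54  1.4  -0.29  1.35 -0.29]
```

Gripped with 59 N and almost no side force or moment. Lifting along the lid's plane.

```bash
python3 -m jog '0 0 0 0.01 0 0.1 -1; 0 0 0 0.02 0 0.3 -1; 0 0 0 0.05 -0.01 0.6 -1; 0 0 0 0.07 -0.01 1 -1; 0 0 0 0.1 -0.02 1.5 -1; 0 0 0 0.14 -0.03 2 -1; 0 0 0 0.18 -0.04 2.5 -1; 0 0 0 0.2 -0.04 3 -1; 0 0 0 0.2 -0.04 3.5 -1; 0 0 0 0.2 -0.04 4 -1; 0 0 0 0.2 -0.04 4 -1'
python3 - <<'E'
from go import *
R=np.load('rack.npy'); print(R)
c=np.array([R[0],R[1],0]); 
for g in(-.016,.016):
    a=c+g*np.array([np.cos(R[2]),np.sin(R[2]),0]); print(a)
    for z in (.088+.052+.1,.088+.052): rel([a[0],a[1],z],tool(R[2],0))
p=manip.capture('scene'); s=manip.state()
cv2.imwrite('pics/s5.png',cv2.resize(p['pixels'][140:380,280:600],(800,600),interpolation=cv2.INTER_CUBIC)[:,:,::-1])
E
```

```text
time: 5.55
eef_pos: [0.622, 0.1426, 0.2998]
tcp_rot: [-2.409, -1.932, 0.061]
ft_force: [-0.2, 0.3, -3.2]
gripper_width: 0.05
grip_force: 58.8
[ 0.51 -0.2   0.33]
[ 0.5 -0.2  0. ]
turn [ 0.01 -0.48  3.91] shift [-3.1  -8.67 -1.5 ]
turn [ 0.01 -0.48  3.91] shift [-3.1  -8.67 -4.  ]
[ 0.53 -0.19  0.  ]
turn [ 0.01 -0.48  3.91] shift [-2.34 -8.41 -1.5 ]
turn [ 0.01 -0.48  3.91] shift [-2.34 -8.41 -4.  ]
```

View pics/s5.png

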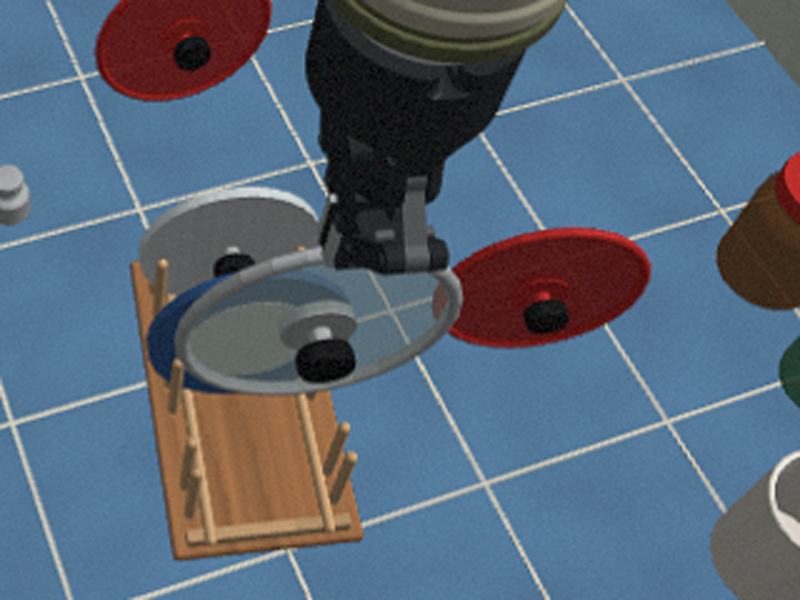

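The lid is out and hangs from the fingers, with knob at crop (325,360) and nothing else disturbed. It hangs off-centre in the grip, so I'll measure its position in the hand.

```bash
cat > hand.py <<'E'
from fit import *
from go import Ro
np.set_printoptions(precision=4,suppress=True)
def run(free=False,cams=('scene','top')):
    s=manip.state(); e=np.array(s['eef_pos']); R=Ro.from_rotvec(s['tcp_rot']).as_matrix()
    ax=R[:,1]; yaw=np.arctan2(ax[1],ax[0]); lean=np.arcsin(ax[2]); x,y,z=axes(yaw,lean)
    obs=[]
    g0=e-.052*z
    for c in cams:
        p=manip.capture(c); best=None
        for r in manip.cut_out(p,'glass_lid_mid'):
            g=np.array(r['region']); v,u=np.nonzero(g); d=np.hypot(*(np.array([u.mean(),v.mean()])-px(p,g0)[0]))
            if d<25 and (best is None or d<best[0]): best=(d,g,r['conf'],u.mean(),v.mean())
        for r in manip.spot_point(p,'glass_lid_mid'):
            X=w(p,r['at'])
            if np.linalg.norm(X-g0)<.06: print(c,'point',round(r['conf'],2),X)
        if best is None: print(c,'no mask'); continue
        print(c,best[0],best[2],best[3:],best[1].sum())
        B=np.array([[a,b,d] for a in(-.05,.05) for b in(-.055,.055) for d in(.02,-.25)])
        k=np.zeros((480,640),np.uint8); cv2.fillConvexPoly(k,np.round(cv2.convexHull(px(p,e+B@R.T).astype(np.float32))).astype(np.int32),1)
        obs.append((p,best[1].astype(float),k==0))
    def q(v): return np.array([*(g0+v[0]*x+v[1]*y+v[2]*z),yaw+(v[3] if free else 0),lean+(v[4] if free else 0)])
    f=lambda v:sum((np.abs(mask(p,q(v))-g)*k).sum() for p,g,k in obs)
    n=5 if free else 3
    r=minimize(f,np.zeros(n),method='Nelder-Mead',options=dict(initial_simplex=np.vstack([np.zeros(n),np.diag([.01,.02,.01,.06,.06][:n])]),xatol=1e-4,fatol=.3,maxiter=250))
    Q=q(r.x); print('cost',r.fun,'off(axis,y,z,..)',r.x,'centre',Q[:3],np.degrees(Q[3:])); return Q
E
python3 - <<'E'
from hand import *
run(); run(True)
E
```

```text
scene point 0.68 [0.62   0.1407 0.2474]
scene 1.968610783689731 0.9 (np.float64(403.8751311647429), np.float64(270.9737670514166)) 4765
top no mask
cost 20.52941176470588 off(axis,y,z,..) [0.0028 0.0004 0.0025] centre [0.621  0.1431 0.2481] [-12.5626  -3.9047]
scene point 0.56 [0.6178 0.1396 0.2486]
scene 2.250029919158624 0.9 (np.float64(402.9738404044845), np.float64(270.8942624752693)) 4549
top no mask
cost 23.525490196078433 off(axis,y,z,..) [0.0001 0.0015 0.001  0.0188 0.0005] centre [0.6171 0.145  0.2439] [-11.4792  -4.1601]
```

The lid sits in the hand within 3 mm of where the tool pose says. Carrying it to above the gap at x=+16 mm.

```bash
python3 -m jog '0 -0.05 0.3 -0.1 -0.4 0 -1; 0 -0.1 0.6 -0.3 -1.1 0 -1; 0 -0.15 1 -0.6 -2 0 -1; 0 -0.2 1.4 -0.8 -3 0 -1; 0 -0.25 1.8 -1.1 -4 0 -1; 0 -0.3 2.3 -1.4 -5 0 -1; 0 -0.35 2.7 -1.7 -6 0 -1; 0 -0.4 3.2 -2 -7 -0.2 -1; 0 -0.45 3.6 -2.2 -7.8 -0.5 -1; 0.01 -0.48 3.9 -2.3 -8.3 -0.8 -1; 0.01 -0.48 3.91 -2.34 -8.41 -1 -1; 0.01 -0.48 3.91 -2.34 -8.41 -1 -1; 0.01 -0.48 3.91 -2.34 -8.41 -1 -1'
python3 - <<'E'
from hand import *
from go import rel,tool
np.set_printoptions(precision=4,suppress=True)
Q=run(); Q2=run(True); r=np.load('rack.npy'); gx=np.array([np.cos(r[2]),np.sin(r[2])]); gy=np.array([-gx[1],gx[0]])
for q in(Q,Q2): d=q[:2]-r[:2]; print('lid in rack x,y',d@gx,d@gy,q[2])
e=manip.state()['eef_pos']; d=np.array(e)[:2]-r[:2]; print('tcp in rack',d@gx,d@gy,e[2],manip.state()['ft_force'])
t=r[:2]+.016*gx; rel([*t,.14],tool(r[2],0))
p=manip.capture('scene'); cv2.imwrite('pics/s6.png',cv2.resize(p['pixels'][220:420,70:310],(720,600),interpolation=cv2.INTER_CUBIC)[:,:,::-1])
E
```

```text
time: 7.5
eef_pos: [0.5279, -0.1919, 0.256]
tcp_rot: [-1.828, -2.553, 0.007]
ft_force: [0.4, -1.1, -4.0]
gripper_width: 0.051
grip_force: 58.8
scene point 0.79 [ 0.5295 -0.1979  0.2057]
scene 3.5524450315426543 0.69 (np.float64(142.7180939686771), np.float64(297.9346884371876)) 6002
top point 0.86 [ 0.5284 -0.1915  0.2096]
top 9.270283744528431 0.88 (np.float64(470.27659574468083), np.float64(181.3229036295369)) 799
cost 154.4627450980392 off(axis,y,z,..) [-0.0013 -0.0003 -0.0014] centre [ 0.5264 -0.1926  0.2027] [18.8045 -0.2771]
scene point 0.86 [ 0.5272 -0.1913  0.2095]
scene 3.2875650834290546 0.6 (np.float64(142.2278005464481), np.float64(297.88917349726773)) 5856
top point 0.77 [ 0.5255 -0.1933  0.209 ]
top 9.50836668700147 0.7 (np.float64(470.6225563909774), np.float64(182.1157894736842)) 665
cost 219.12941176470588 off(axis,y,z,..) [-0.0008  0.0008  0.0002  0.0155  0.0013] centre [ 0.5264 -0.1925  0.2044] [19.6891 -0.1953]
lid in rack x,y 0.014474286264867171 0.00173455399598402 0.2026561310035844
lid in rack x,y 0.014492529972327346 0.0019050247549743846 0.20435616831669662
tcp in rack 0.014850052527890786 0.0006117823725668943 0.2559014522912594 [-0.6288 -0.3386 -3.2068]
turn [ 0.0261 -0.0304 -0.0022] shift [ 0.0321 -0.0053 -2.8975]
```

View pics/s6.png

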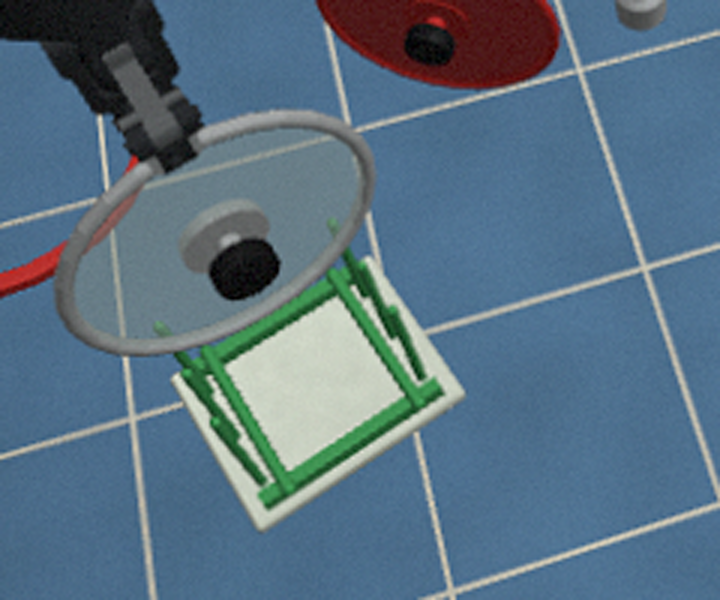

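The lid hangs over the rack, knob at crop (245,268), lined up with the +16 gap to within 2 mm. Lowering, slowly at the end.

```bash
python3 -m jog '0 0 0 0.05 -0.02 -0.1 -1; 0.02 -0.03 0 0.05 -0.02 -0.4 -1; 0.02 -0.03 0 0.05 -0.02 -0.8 -1; 0.02 -0.03 0 0.05 -0.02 -1.2 -1; 0.02 -0.03 0 0.05 -0.02 -1.6 -1; 0.02 -0.03 0 0.05 -0.02 -2 -1; 0.02 -0.03 0 0.05 -0.02 -2.3 -1; 0.02 -0.03 0 0.05 -0.02 -2.5 -1; 0.02 -0.03 0 0.05 -0.02 -2.65 -1; 0.02 -0.03 0 0.05 -0.02 -2.72 -1; 0.02 -0.03 0 0.05 -0.02 -2.72 -1; 0.02 -0.03 0 0.05 -0.02 -2.72 -1'
```

```text
time: 9.35
eef_pos: [0.5295, -0.1946, 0.1476]
tcp_rot: [1.83, 2.552, -0.001]
ft_force: [0.4, -0.3, -2.8]
gripper_width: 0.055
grip_force: 58.8
```

```bash
python3 -m jog '0 0 0 0 0 -0.03 -1; 0 0 0 0 0 -0.06 -1; 0 0 0 0 0 -0.09 -1; 0 0 0 0 0 -0.09 -1'
python3 - <<'E'
from hand import *
run()
print(manip.state()['ft_force'])
E
```

```text
time: 9.75
eef_pos: [0.5291, -0.1944, 0.1433]
tcp_rot: [1.83, 2.553, -0.001]
ft_force: [-0.1, -0.4, -3.6]
gripper_width: 0.05
grip_force: 58.8
scene point 0.97 [ 0.5308 -0.1968  0.092 ]
scene 2.9561894281100147 0.8 (np.float64(162.5444416934885), np.float64(334.2186184699183)) 4039
top point 0.64 [ 0.527  -0.1955  0.0976]
top 10.168932869827243 0.94 (np.float64(451.6163021868787), np.float64(194.10934393638172)) 503
cost 87.89803921568628 off(axis,y,z,..) [-0.0011 -0.0006 -0.0005] centre [ 0.5281 -0.1953  0.0908] [18.7375 -0.0299]
[-0.0171  0.0496 -3.4072]
```

Still hanging free (-3.4 N), about 3 mm to go. Creeping down.

```bash
python3 -m jog '0 0 0 0 0 -0.03 -1; 0 0 0 0 0 -0.05 -1; 0 0 0 0 0 -0.05 -1'; python3 -m jog '0 0 0 0 0 -0.02 -1; 0 0 0 0 0 -0.03 -1; 0 0 0 0 0 -0.03 -1'
```

```text
time: 10.35
eef_pos: [0.529, -0.1944, 0.1413]
tcp_rot: [1.83, 2.553, -0.001]
ft_force: [0.6, 0.3, -3.1]
gripper_width: 0.055
grip_force: 58.8
time: 10.65
eef_pos: [0.5291, -0.1944, 0.1402]
tcp_rot: [1.83, 2.553, -0.001]
ft_force: [-0.4, 0.8, -3.1]
gripper_width: 0.052
grip_force: 58.8
```

```bash
python3 -m jog '0 0 0 0 0 -0.03 -1; 0 0 0 0 0 -0.03 -1; 0 0 0 0 0 -0.03 -1'; python3 -m jog '0 0 0 0 0 -0.03 -1; 0 0 0 0 0 -0.03 -1; 0 0 0 0 0 -0.03 -1'
```

```text
time: 10.95
eef_pos: [0.5291, -0.1944, 0.1391]
tcp_rot: [1.83, 2.553, -0.001]
ft_force: [0.1, -0.4, -3.4]
gripper_width: 0.054
grip_force: 58.8
time: 11.25
eef_pos: [0.5291, -0.1944, 0.1378]
tcp_rot: [1.83, 2.553, -0.001]
ft_force: [0.7, -0.3, -3.4]
gripper_width: 0.052
grip_force: 58.8
```

```bash
python3 -m jog '0 0 0 0 0 -0.03 -1; 0 0 0 0 0 -0.03 -1; 0 0 0 0 0 -0.03 -1'; python3 -m jog '0 0 0 0 0 -0.03 -1; 0 0 0 0 0 -0.03 -1; 0 0 0 0 0 -0.03 -1'
```

```text
time: 11.55
eef_pos: [0.5295, -0.1943, 0.1372]
tcp_rot: [1.829, 2.553, -0.0]
ft_force: [-0.8, 0.9, 2.0]
gripper_width: 0.056
grip_force: 59.7
time: 11.85
eef_pos: [0.5302, -0.1941, 0.1369]
tcp_rot: [1.828, 2.552, 0.002]
ft_force: [-1.4, 2.1, 8.6]
gripper_width: 0.054
grip_force: 60.9
```

Contact: the force went from -3.4 to +8.6 N. I'll check numerically that the lid is seated rather than caught on a tine.

```bash
python3 -m jog '0 0 0 0 0 0.03 -1; 0 0 0 0 0 0.03 -1'
python3 - <<'E'
from hand import *
r=np.load('rack.npy'); gx=np.array([np.cos(r[2]),np.sin(r[2])]); gy=np.array([-gx[1],gx[0]])
for f in(False,True):
    q=run(f); d=q[:2]-r[:2]; print('lid in rack',d@gx,d@gy,q[2])
print(manip.state()['ft_force'],manip.state()['moment'])
p=manip.capture('scene'); t=manip.capture('top')
a=cv2.resize(p['pixels'][270:410,100:240],(400,400),interpolation=2); b=cv2.resize(t['pixels'][150:260,390:500],(400,400),interpolation=2)
cv2.imwrite('pics/s7.png',np.hstack([a,b])[:,:,::-1])
E
```

```text
time: 12.05
eef_pos: [0.5294, -0.1944, 0.137]
tcp_rot: [1.83, 2.553, -0.001]
ft_force: [-0.7, 1.9, 4.2]
gripper_width: 0.049
grip_force: 60.1
scene point 0.69 [ 0.5285 -0.1944  0.0877]
scene 2.8384188087443056 0.7 (np.float64(163.69862301896598), np.float64(335.8451545856067)) 3849
top point 0.95 [ 0.5275 -0.1943  0.0901]
top 10.446862658547792 0.72 (np.float64(450.4579831932773), np.float64(194.9516806722689)) 476
cost 75.7529411764706 off(axis,y,z,..) [-0.0012 -0.0011 -0.0016] centre [ 0.5286 -0.1958  0.0835] [18.7388  0.0133]
lid in rack 0.015520495381313322 -0.0019254753451114232 0.0834834174475805
scene 2.8557428015433843 0.86 (np.float64(163.74193548387098), np.float64(335.8077316948285)) 3906
top point 0.64 [ 0.5269 -0.1969  0.0922]
top 9.021479353766653 0.93 (np.float64(451.78215767634856), np.float64(194.08713692946057)) 482
cost 90.53725490196078 off(axis,y,z,..) [-0.0014 -0.0008 -0.0007  0.0046 -0.0008] centre [ 0.5283 -0.1955  0.0842] [19.0094 -0.0327]
lid in rack 0.015306444077955242 -0.0015741262302770684 0.08420770811114572
[-0.8685  2.0761  4.6829] [0.4244 0.2526 0.0011]
```

View pics/s7.png

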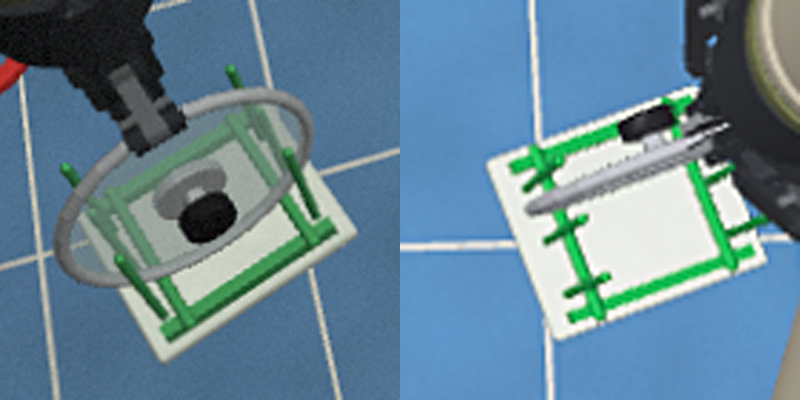

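The picture shows the lid between the far and middle tine rows, knob outward at left crop (207,217), upright and low in the rack. The side force (+y) and the fit both say it sits about 1.7 mm towards -y, so I'll nudge it to seat on both wires and check the force.

```bash
python3 -m jog '0 0 0 -0.01 0.02 0 -1; 0 0 0 -0.01 0.04 0 -1; 0 0 0 -0.01 0.04 -0.03 -1; 0 0 0 -0.01 0.04 -0.03 -1'; python3 -c "
from bench import manip; s=manip.state(); print(s['ft_force'],s['moment'])"
```

```text
time: 13.15
eef_pos: [0.5295, -0.1925, 0.1364]
tcp_rot: [1.829, 2.552, 0.001]
ft_force: [-0.9, 3.6, 9.2]
gripper_width: 0.055
grip_force: 61.1
[-0.88345302  3.60673669  9.24713355] [ 0.67229398  0.26741368 -0.01923327]
```

Both wires now share the load. Easing the push off and releasing.

```bash
python3 -m jog '0 0 0 0 0.02 0.03 -1; 0 0 0 0 0.02 0.03 -1; 0 0 0 0 0.02 0.03 -0.8; 0 0 0 0 0.02 0.03 -0.5; 0 0 0 0 0.02 0.03 -0.2; 0 0 0 0 0.02 0.03 0; 0 0 0 0 0.02 0.03 0; 0 0 0 0 0.02 0.03 0; 0 0 0 0 0.02 0.03 0'
```

```text
time: 14.05
eef_pos: [0.5288, -0.192, 0.1367]
tcp_rot: [1.83, 2.553, -0.001]
ft_force: [-0.1, 0.1, 0.3]
gripper_width: 0.502
grip_force: 0.0
```

```bash
python3 -m jog '0 0 0 0 0 0.3 0; 0 0 0 0 0 0.8 0; 0 0 0 0 0 1.5 0; 0 0 0 0 0 2.3 0; 0 0 0 0 0 3 0; 0 0 0 -0.5 -0.5 3.5 0; 0 0 0 -1 -1 4 0; 0 0 0 -1 -1.5 4 0; 0 0 0 -1 -2 4 0; 0 0 0 -1 -2 4 0; 0 0 0 -1 -2 4 0; 0 0 0 -1 -2 4 0'
python3 - <<'E'
from fit import *
r=np.load('rack.npy'); gx=np.array([np.cos(r[2]),np.sin(r[2])]); gy=np.array([-gx[1],gx[0]])
obs=[]
for c in('scene','top'):
    p=manip.capture(c)
    for l in('glass_lid_mid','alu_lid_mid','plate_mid'):
        for k in manip.spot_point(p,l):
            X=w(p,k['at']); print(c,l,round(k['conf'],2),X)
    t=px(p,[.528,-.194,.088])[0]
    for k in manip.cut_out(p,'glass_lid_mid'):
        g=np.array(k['region']); v,u=np.nonzero(g)
        if np.hypot(u.mean()-t[0],v.mean()-t[1])<15: print(c,g.sum()); obs.append((p,g.astype(float))); break
q=fit(obs,[.528,-.194,.088,r[2],0]); d=q[:2]-r[:2]; print('rack xy',d@gx,d@gy,q[2],np.degrees(q[3:]))
s=manip.state(); print(s['eef_pos'],s['ft_force'],s['time'])
E
```

```text
time: 15.25
eef_pos: [0.4891, -0.271, 0.2969]
tcp_rot: [1.829, 2.554, -0.0]
ft_force: [0.1, 0.5, -1.1]
gripper_width: 0.501
grip_force: 0.0
scene glass_lid_mid 0.87 [ 0.334  -0.0795  0.0756]
scene glass_lid_mid 0.78 [0.2488 0.2187 0.076 ]
scene glass_lid_mid 0.71 [0.554  0.3705 0.0748]
scene glass_lid_mid 0.68 [ 0.5304 -0.1956  0.0881]
scene glass_lid_mid 0.66 [ 0.715  -0.1768  0.0749]
scene alu_lid_mid 0.86 [0.452  0.1794 0.0772]
scene plate_mid 0.7 [0.5283 0.1579 0.0834]
scene 4074
top glass_lid_mid 0.91 [ 0.5277 -0.1912  0.0896]
top glass_lid_mid 0.78 [0.5549 0.3702 0.0754]
top glass_lid_mid 0.67 [0.2484 0.2203 0.0742]
top glass_lid_mid 0.6 [ 0.3305 -0.0786  0.0781]
top glass_lid_mid 0.56 [ 0.7126 -0.1725  0.0762]
top alu_lid_mid 0.77 [0.4533 0.1759 0.0781]
top alu_lid_mid 0.46 [0.5252 0.1637 0.0823]
top plate_mid 0.9 [0.5244 0.1603 0.0834]
top 728
-0.08 395.10980392156864 [ 0.5285 -0.1935  0.0846  0.3416  0.0046]
0 394.521568627451 [ 0.5281 -0.1935  0.0843  0.343   0.0054]
0.08 395.34901960784316 [ 0.5281 -0.1933  0.0843  0.3396  0.0047]
rack xy 0.01580525256955481 0.0003631185084588218 0.08428067429500818 [19.655   0.3071]
[ 0.4887 -0.2719  0.2967] [ 0.7432  0.9854 -0.6663] 15.75
```

The lid stands upright, centred in the gap (x = 15.8 mm, y = 0.4 mm). The bystanders haven't moved and the arm is clear.

```bash
python3 -c "
from bench import manip; print(manip.close_job())"
```

```text
the job is handed in; nothing more can be done
None
```

The glass lid stands upright in the rack's +16 mm gap, lowered onto the bottom wires before I let go. The aluminium lid and the blue plate are where they were, and the job was handed in at about 16 s of the 40 s allowed.

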